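# Book a batch at the bench scanner and hold the plug gauge ready

## Robot

A 6-joint arm with a two-finger parallel gripper is mounted at the origin on the work surface. World frame = base frame: x ahead of the robot, y to its left, z up, the work surface at z = 0. Lengths are in m, angles in degrees, forces in N, time in s.
With the tool pointing down it reaches from about 0.25 to 0.725 m from the base axis. Payload 9.7 kg.
Tool frame: the origin (TCP) lies where the fingers leave the gripper's body, on its centre line; the fingertips stand 73 mm ahead of it and the grasp point (between the pads) lies 54 mm ahead of it; z points along the fingers, y is the line along which they close (so a half turn about z gives the same grasp; the last joint's range is limited). The gripper opens to 85 mm and grips with 20 to 120 N. Pads are 22 mm wide; open, the fingers measure 114 mm over their backs; the gripper's body (76 mm by 85 mm) begins 54 mm behind the grasp point. The pads swing forward as they close: fully open they stand 13 mm farther back than shut.
Start: joints at [-76.719, 4.979, 10.078, 95.1, 0, 90], TCP at [0.126, -0.535, 0.304] pointing down, gripper open.
Joint ranges: [-179.16, 179.16], [-48.56, 103.87], [-65.8, 70.77], [-126.05, 130.52], [-82.76, 87.17], [-180, 180]. Speed limits (degrees/s): [127.2, 127.2, 147.25, 180, 180, 180].

## Interface

Orientations are given as [roll, pitch, yaw] about the fixed x, y, z axes, in that order (R = Rz(yaw) Ry(pitch) Rx(roll)).
In Python, from workcell import sensors, imaging, bot gives the robot as it stands.
- The arm moves only by the tool apply_moves, never from a script. Its argument "rows" is a list of rows, each a list of 3 entries, a list of its own where there are three numbers: the shift along the tool's x, y, z in units of 10 cm (1.0 is 10 cm), then the turn, a rotation vector about the tool's x, y, z in units of 30 degrees (1.0 is 30 degrees), then the opening, from 0 (shut) to 1 (fully open). A call has 1 to 20 rows; each row is the pose to reach, as a shift and turn from the pose commanded when the call began, along the tool's axes at that moment; what a row does not reach only later rows make up. A row lasts 1/10 s, in which the tool goes at most 50 mm and 8.59 degrees, less where a joint would pass 70% of its speed; a pose out of reach is approached as far as the arm can. A call with a number of a shift or a turn outside -1 to 1 is refused whole. A call with a gripper value outside its range is refused whole. The fingers move at their own pace and stop on an object; "force" is the grip in N (left out, the last holds). Time passes only in rows, so rows that repeat a pose let the fingers close. It gives the time, the measured TCP pose, the force, the opening and the grip force at its end, in the units of the state.
- sensors.get_obs(): the state, without advancing time (a new reading comes with each control period).
- imaging.camera(name): name is "scene" or "top" or "wrist"; returns (picture, depth): 384x512x3 uint8, red, green, blue; 384x512 float32, m along the optical axis (not along the pixel's ray), 0 where there is no reading.
- imaging.get_calibration(name): a dict with "intrinsics" (3x3 intrinsics, pixels), "world_from_camera" (4x4, takes a point from camera to world coordinates). Camera axes: x right, y down, z forward; pixel columns grow to the right and rows downward; lengths in m; the calibration is good to about 2 mm. The wrist camera is an equidistant fisheye: a pixel r from the principal point sees the ray r / f radians off the axis. A picture is of the moment at which its call begins: read the wrist's pose just before it. get_calibration takes no time and is no camera call; for the wrist camera it gives the pose at the moment of the call.
- bot.job_done(): hands the job in; it is judged then, once.
The state is a dict: "time": time; "q": joint angles; "qd": joint speeds; "joint_efforts": joint torques, N m; "ee_pos": TCP position; "tcp_rot": TCP orientation; "wrist_force": force on the tool from outside, world axes, zero at the start; "torque": the same for the moment, N m; "opening": finger opening in m; "grasp_force": force on a finger pad.
Only numpy, scipy, OpenCV 4.12 (cv2) and the standard library are available. Lean on these libraries where they do the work, as an engineer would, in place of code of your own. Each camera call takes 0.05 s, during which the arm holds its last target. There are 200 camera calls.

## Task

Log this batch for gauging: first turn the labelled parts can, left standing where it is on the bench, so that its label squarely faces the scanner's window, and let go of it. Then draw the plug gauge (the one with the square handle) right out of its leaning rack, turn it level and hold it up still, at least 20 cm above the bench, ready for use: finish while still holding it there, do not put it down. Do not disturb the other two tools in the rack, the cup or the spanner.

Things in the scene. Friction and masses are not known exactly. Their poses are not given: they have to be found in the camera images.
- can_mid (a point): Labelled parts can: closed aluminium cylinder, 56 mm diameter, 96 mm high, 0.35 kg, loose, upright. Point: its centre, 48 mm up; z up its axis, x out through the middle of the paper label with dark bars on its side. A black lid rib (26 x 8 mm, 5 high) runs from the lid's centre to the rim over the label. The label starts 0.7 to 1.9 rad anticlockwise (from above) off the scanner.
- scan_window (a point): Centre of the dark window of the scanner, a fixed grey block 90 x 100 mm in plan, 91 mm high, with a small hood. The window is 55 mm up and looks along this point's -x (z up) at the can, whose axis stands 107 to 132 mm off. The label faces it when, seen from above, the can's x points at this point.
- rack: Fixed rack, 250 mm wide (y), 106 mm high: wooden block on a dark foot. Its sloping face looks to -x and up, with three blind holes 88 mm apart along y, 24 mm wide, 40 mm deep, one tool in each, in any order. Origin: centre of underside, z up. The hole axes lean 45 degrees from upright towards -x (the robot's side); the middle mouth is at x -35, z 85 mm.
- gauge_mid (a point): Plug gauge in one rack hole, loose, 0.25 kg, 150 mm long: steel plug 22 mm diameter, 45 long (40 in the hole); aluminium handle 20 x 20 mm square, 70 long; thin steel plug 14 mm, 35 long. Point: the handle's middle, 80 mm from the lower end. z along it to the thin end (leaning 45 to 50 degrees to the rack front); x, y square to the flats, y level, along the row. 40 mm along z clears the hole.
- reamer_mid (a point): The reamer in another hole of the rack, to be left alone: 22 mm steel end, round wooden waisted handle 30 mm in diameter, 135 mm long in all. This point is 80 mm from its lower end, on its axis; z runs to its upper end.
- punch_mid (a point): The punch in another hole of the rack, to be left alone: dark steel rod 22 mm in diameter and 112 mm long with a flat round head 36 mm in diameter. This point is 80 mm from its lower end, on its axis; z runs to its upper end.
- cup: Steel mug, 72 mm in diameter, 85 mm high, standing between the rack and the scanner, to be left alone. Origin: centre of its underside; handle at +y.
- spanner: Steel spanner, 170 mm long, lying near the robot, to be left alone. Origin: centre of its underside, x along it.
There are look-alikes about, which are no part of the job. There is more than one size of the part that bears gauge_mid; the job needs the largest. What is shaped like the part that bears can_mid but red is not meant.

How it is judged:
By the outcome, as a careful person would: the job done as asked, in the order asked, and still so for the second after the job is handed in, while the arm keeps its last pose, push and grip.
It also fails if it takes over 64 s, if anything falls off the work surface, if the arm or the gripper's body presses on something with over 40 N, if the wrist force passes 120 N, or if a joint passes its speed limit or range.

## Working session

There is one attempt and no reset: what is moved stays moved. The work goes in short steps, Python scripts to look and compute and a tool call to move; the robot and the scene stay as the last step left them, time stands still between calls to the robot, and variables do not carry over. Pictures are saved under pics/ and viewed, at most 10 in all, crops included, and the job is handed in when it is done.

Besides the shell and the picture viewer there is one more tool, called after "Emit:" as name([rows], argument=value, ...), one row to a line, values as JSON. apply_moves: Moves the arm, as the interface text tells. Its arguments: {"type":"object","properties":{"rows":{"type":"array"},"force":{"type":"number"}},"required":["rows"]}

```bash
mkdir -p pics; ls; python3 - <<'E'
from workcell import sensors, imaging, bot
import cv2,numpy as np
print(sensors.get_obs())
for n in ("scene","top"):
    p,d=imaging.camera(n); np.savez(f"pics/{n}0.npz",p=p,d=d)
    cv2.imwrite(f"pics/{n}0.png",cv2.resize(p[:,:,::-1],(800,600),interpolation=cv2.INTER_CUBIC))
    c=imaging.get_calibration(n); print(n,np.round(c["intrinsics"],1).tolist(),np.round(c["world_from_camera"],3).tolist())
E
```

```text
pics
{'time': 0.0, 'q': array([-7.67193978e+01,  5.01104856e+00,  1.00332209e+01,  9.51002162e+01,
       -2.14247520e-03,  8.99996888e+01]), 'qd': array([ 0.03727992, -0.05699642,  0.00873066,  0.10758179,  0.02107254,
        0.02725429]), 'joint_efforts': array([-2.59188157e-03, -5.20393610e+01,  4.64799964e+01,  1.64422451e-02,
       -1.03270572e-04,  8.18861650e-06]), 'ee_pos': array([ 0.12630556, -0.53515383,  0.30317246]), 'tcp_rot': array([-1.79921956e+02,  2.14204938e-03,  1.32809162e+01]), 'wrist_force': array([ 0.04219607, -0.33624034,  0.43935495]), 'torque': array([-0.01510596,  0.0038551 ,  0.03864496]), 'grasp_force': 0.0, 'opening': 0.08494944212316145}
scene [[407.8, 0.0, 261.9], [0.0, 407.8, 191.9], [0.0, 0.0, 1.0]] [[-0.064, 0.692, -0.719, 1.244], [0.998, 0.053, -0.038, 0.043], [0.012, -0.72, -0.694, 0.76], [0.0, 0.0, 0.0, 1.0]]
top [[478.1, 0.0, 258.6], [0.0, 478.1, 195.2], [0.0, 0.0, 1.0]] [[0.027, -0.993, 0.115, 0.437], [-1.0, -0.029, -0.01, 0.021], [0.014, -0.114, -0.993, 1.128], [0.0, 0.0, 0.0, 1.0]]
```

View pics/scene0.png

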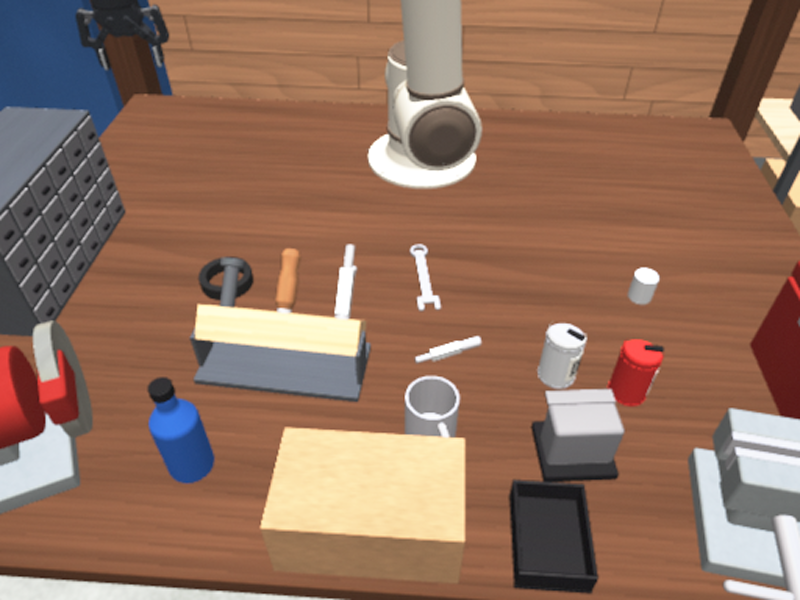

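View pics/top0.png

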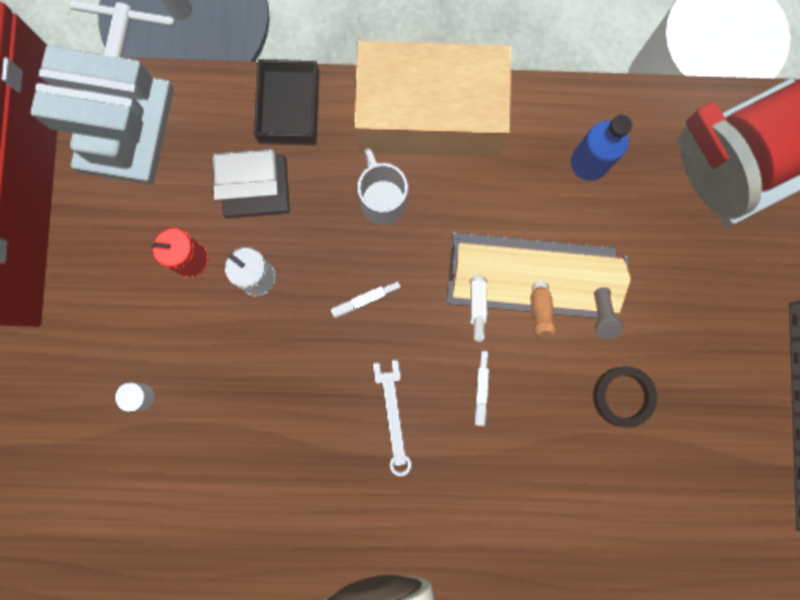

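The pictures show these things (in 800x600 pixels):
- **Can:** white, in top at (246,268), with its rib pointing up-left. The red can is at (173,248).
- **Scanner:** in top at (245,180).
- **Rack:** the gauge is in the +y hole at (479,305), with the reamer at (541,308) and the punch at (606,313).
- **Look-alikes:** smaller gauges lie loose at (365,298) and (482,388).

Next I'll measure the can and the gauge.

```bash
cat > h.py <<'E'
import numpy as np,cv2
from workcell import sensors, imaging, bot
def load(n): z=np.load(f"pics/{n}0.npz"); return z["p"],z["d"]
def cloud(n,d):
    c=imaging.get_calibration(n);K=c["intrinsics"];T=c["world_from_camera"]
    v,u=np.mgrid[:d.shape[0],:d.shape[1]]
    P=np.stack([(u-K[0,2])/K[0,0]*d,(v-K[1,2])/K[1,1]*d,d],-1)
    return P@T[:3,:3].T+T[:3,3]
def ray(n,u,v,z):
    c=imaging.get_calibration(n);K=c["intrinsics"];T=c["world_from_camera"]
    r=T[:3,:3]@np.array([(u-K[0,2])/K[0,0],(v-K[1,2])/K[1,1],1]); return T[:3,3]+r*(z-T[2,3])/r[2]
E
python3 - <<'E'
from h import *
p,d=load("top");P=cloud("top",d)
hsv=cv2.cvtColor(p,cv2.COLOR_RGB2HSV)
def box(x0,x1,y0,y1):
    m=np.zeros(d.shape,bool);m[int(y0*.64):int(y1*.64),int(x0*.64):int(x1*.64)]=1;return m&(d>0)
# can lid
z=P[...,2]
lid=box(215,280,240,300)&(z>.088)
pts=np.argwhere(lid)[:,::-1].astype(np.float32);(c,r)=cv2.minEnclosingCircle(pts)
print("lid",c,r,ray("top",*c,.096),"median",np.median(P[lid],0))
rib=lid&(hsv[...,2]<90); q=np.argwhere(rib)[:,::-1]
R=np.array([ray("top",u,v,.101) for u,v in q]);print("rib",len(R),R.mean(0)); 
lc=ray("top",*c,.096);dv=R.mean(0)-lc;print("ang",np.degrees(np.arctan2(dv[1],dv[0])))
u,s,vt=np.linalg.svd(R[:,:2]-R[:,:2].mean(0));print("rib axis",np.degrees(np.arctan2(vt[0,1],vt[0,0])),s)
# scanner top
sc=box(205,295,140,215)&(z>.075); q=np.argwhere(sc)[:,::-1].astype(np.float32)
print("scan z",np.percentile(z[sc],[5,50,95]));W=P[sc][:,:2].astype(np.float32)
ra=cv2.minAreaRect(W*1000);print("scan rect",ra,cv2.boxPoints(ra).tolist())
red=box(140,215,220,290)&(z>.085);print("red",np.median(P[red],0))
# rack+gauge
for nm,b in (("gauge",(462,492,272,342)),("reamer",(528,556,280,338)),("punch",(592,622,285,340))):
    m=box(*b)&((hsv[...,1]<60) if nm!="reamer" else (hsv[...,1]>150))&(z>.07)
    if nm=="punch": m&=hsv[...,2]<130
    X=P[m];mu=np.median(X,0);_,s,vt=np.linalg.svd(X-X.mean(0),full_matrices=False)
    print(nm,len(X),mu,vt[0]*np.sign(vt[0,2]),X.min(0),X.max(0))
rk=box(440,640,225,325)&(z>.08)&(hsv[...,1]>60);
ra=cv2.minAreaRect((P[rk][:,:2]*1000).astype(np.float32));print("rack",ra)
p,d=load("scene");P=cloud("scene",d);hsv=cv2.cvtColor(p,cv2.COLOR_RGB2HSV);z=P[...,2]
m=box(325,365,240,322)&(hsv[...,1]<70)&(z>.08);X=P[m];_,s,vt=np.linalg.svd(X-X.mean(0),full_matrices=False)
print("gauge scene",len(X),np.median(X,0),vt[0]*np.sign(vt[0,2]),X.min(0),X.max(0))
o=cv2.imread("pics/top0.png");s=cv2.imread("pics/scene0.png")
a=cv2.resize(o[130:310,200:300],(400,600),interpolation=3);b=cv2.resize(s[235:325,325:385],(400,600),interpolation=3);cv2.imwrite("pics/crop1.png",np.hstack([a,b]))
E
```

```text
lid (156.2014923095703, 170.9776153564453) 12.950492858886719 [0.60255806 0.23519587 0.096     ] median [0.60576392 0.23884449 0.09566534]
rib 0 nan
ang nan<stdin>:12: RuntimeWarning: Mean of empty slice.
  ret = ret.dtype.type(ret / rcount)
<stdin>:13: RuntimeWarning: Mean of empty slice.
Traceback (most recent call last):
IndexError: too many indices for array: array is 1-dimensional, but 2 were indexed
```

```bash
cat > m.py <<'E'
from h import *
p,d=load("top");P=cloud("top",d)
hsv=cv2.cvtColor(p,cv2.COLOR_RGB2HSV)
def box(x0,x1,y0,y1):
    m=np.zeros(d.shape,bool);m[int(y0*.64):int(y1*.64),int(x0*.64):int(x1*.64)]=1;return m
z=P[...,2]
lc=np.array([.6045,.237,.096])
b=box(215,262,243,285);print("dark",hsv[...,2][int(250*.64):int(275*.64),int(225*.64):int(255*.64)])
m=b&(hsv[...,2]<80)&(hsv[...,1]<120);q=np.argwhere(m)[:,::-1]
R=np.array([ray("top",u,v,.101) for u,v in q]);R=R[np.linalg.norm(R[:,:2]-lc[:2],axis=1)<.032];print("rib",len(R),R.mean(0))
dv=R.mean(0)-lc;print("ang",np.degrees(np.arctan2(dv[1],dv[0])))
u,s,vt=np.linalg.svd(R[:,:2]-R[:,:2].mean(0));print("rib axis",np.degrees(np.arctan2(vt[0,1],vt[0,0])),s)
sc=box(205,295,140,215)&(z>.075)&(d>0)
print("scan z",np.percentile(z[sc],[5,50,95]));W=P[sc][:,:2].astype(np.float32)
ra=cv2.minAreaRect(W*1000);print("scan rect",ra,cv2.boxPoints(ra).tolist())
red=box(140,215,220,290)&(z>.085);print("red",np.median(P[red],0))
for nm,bb in (("gauge",(462,492,272,342)),("reamer",(528,556,280,338)),("punch",(592,622,285,340))):
    m=box(*bb)&((hsv[...,1]<60) if nm!="reamer" else (hsv[...,1]>150))&(z>.07)&(d>0)
    if nm=="punch": m&=hsv[...,2]<130
    X=P[m]
    if len(X)<3: print(nm,len(X));continue
    _,s,vt=np.linalg.svd(X-X.mean(0),full_matrices=False)
    print(nm,len(X),np.median(X,0),vt[0]*np.sign(vt[0,2]),X.min(0),X.max(0))
rk=box(440,640,225,325)&(z>.08)&(hsv[...,1]>60)&(d>0)
ra=cv2.minAreaRect((P[rk][:,:2]*1000).astype(np.float32));print("rack",ra)
p,d=load("scene");P=cloud("scene",d);hsv=cv2.cvtColor(p,cv2.COLOR_RGB2HSV);z=P[...,2]
m=box(325,365,240,322)&(hsv[...,1]<70)&(z>.08)&(d>0);X=P[m];_,s,vt=np.linalg.svd(X-X.mean(0),full_matrices=False)
print("gauge scene",len(X),np.median(X,0),vt[0]*np.sign(vt[0,2]),X.min(0),X.max(0))
o=cv2.imread("pics/top0.png");s=cv2.imread("pics/scene0.png")
a=cv2.resize(o[130:310,200:300],(333,600),interpolation=3);b=cv2.resize(s[235:325,325:385],(400,600),interpolation=3);cv2.imwrite("pics/crop1.png",np.hstack([a,b]))
E
python3 m.py
```

```text
dark [[135 135 135 134 131 145 175 194 206 234 240 241 242 243 243 243 242 234
  207]
 [132 131 130 126 121 166 201 236 241 242 242 242 242 242 243 244 244 244
  239]
 [125 124 117 106 114 182 234 242 244 244 243 243 243 242 242 243 244 244
  244]
 [126 120 105  93  99 147 216 232 241 244 244 243 243 243 242 242 243 243
  244]
 [131 125 111  96  91  98 128 178 228 241 244 244 244 244 243 243 243 243
  243]
 [136 157 167 130 101  92  94 108 174 224 240 244 244 244 243 243 243 242
  242]
 [146 189 232 205 152 105  93  92 106 150 218 239 243 244 244 244 243 243
  242]
 [166 220 242 241 223 160 114  96  94 101 135 215 233 242 244 244 244 243
  243]
 [176 236 245 245 243 225 189 137 102  94  98 132 181 236 244 244 244 244
  243]
 [177 237 245 245 245 244 240 211 140 103  95  96 137 232 242 243 244 244
  244]
 [184 237 244 245 245 245 245 241 206 153 109 119 187 236 242 242 243 244
  244]
 [204 240 244 245 245 246 245 245 242 224 185 195 235 242 242 242 242 243
  244]
 [227 242 244 244 245 245 245 246 245 244 242 242 243 243 243 242 242 242
  243]
 [228 242 244 244 244 245 245 246 246 246 245 245 245 244 243 243 242 242
  242]
 [192 237 243 244 244 244 244 245 245 245 246 245 245 245 244 243 243 242
  242]
 [168 231 243 244 244 244 244 245 245 245 246 246 245 245 245 244 243 243
  243]]Traceback (most recent call last):
  File "m.py", line 10, in <module>
    R=np.array([ray("top",u,v,.101) for u,v in q]);R=R[np.linalg.norm(R[:,:2]-lc[:2],axis=1)<.032];print("rib",len(R),R.mean(0))
                                                                      ~^^^^^^
IndexError: too many indices for array: array is 1-dimensional, but 2 were indexed
```

```bash
sed -i '/print("dark"/s/;print("dark".*//; s/m=b&(hsv\[...,2\]<80)&(hsv\[...,1\]<120)/m=b\&(hsv[...,2]<150)/; s/<.032\]/<.026]/' m.py; python3 m.py
```

```text
rib 44 [0.61217474 0.24858128 0.101     ]
ang 56.46818174989258
rib axis 62.903078108091584 [0.05380427 0.03285213]
scan z [0.08697313 0.09054808 0.09385616]
scan rect ((737.8851318359375, 243.55862426757812), (69.59638214111328, 90.04176330566406), 6.366325855255127) [[698.3093872070312, 284.44329833984375], [708.2936401367188, 194.95677185058594], [777.4608764648438, 202.6739501953125], [767.4766235351562, 292.16046142578125]]
red [0.62641393 0.3374823  0.09172646]
gauge 390 [ 0.55523167 -0.08800683  0.12874027] [-0.76895201  0.06124345  0.63636628] [ 0.50672785 -0.10601115  0.07143433] [ 0.60222529 -0.07767246  0.16525372]
reamer 0
punch 353 [ 0.53991441 -0.26279966  0.12721114] [-0.80542114  0.02620532  0.59212335] [ 0.51629434 -0.27951331  0.08650288] [ 0.58729431 -0.24556299  0.15115085]
rack ((583.613525390625, -178.98052978515625), (240.63685607910156, 108.68512725830078), 84.84750366210938)
gauge scene 442 [ 0.56499175 -0.08854053  0.11889922] [-0.82196278  0.05075928  0.56727478] [ 0.51162803 -0.1110707   0.0847008 ] [ 0.61721294 -0.06514255  0.16335621]
```

View pics/crop1.png

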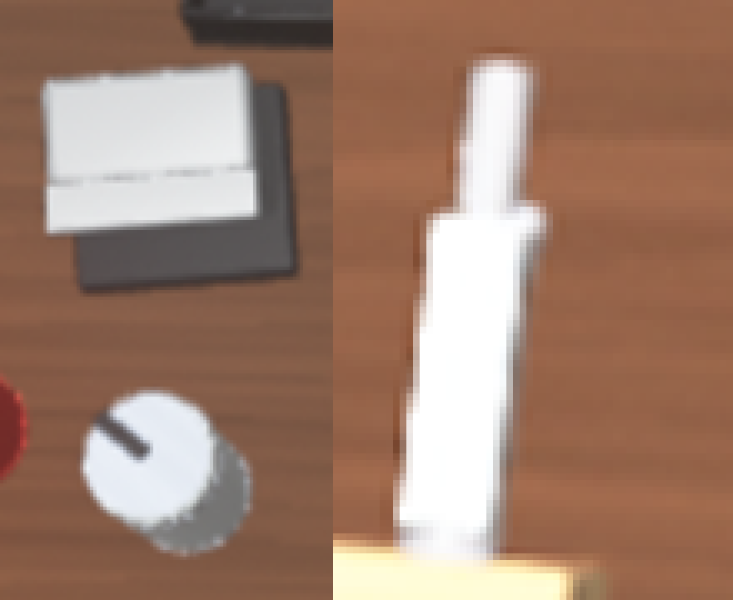

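The crop shows the rib running from the lid centre (147,452) to the rim (100,415), about 52° from world x. The scanner is turned about 6°. The gauge in the rack has a square handle and leans towards the robot. Now I'll travel to the can.

Emit:
apply_moves([
  [[0.5,-0.5,0],[0,0,0],1],
  [[1,-1,0],[0,0,0],1],
  [[1,-1,0],[0,0,0],1],
  [[1,-1,0],[0,0,0],1],
])

```text
time: 0.5
ee_pos: [0.2023, -0.4119, 0.3044]
tcp_rot: [-180.0, -0.0, 13.5]
wrist_force: [0.2, -1.0, 0.6]
opening: 0.0856
grasp_force: 0.0
```

Emit:
apply_moves([
  [[0.5,-0.5,0],[0,0,0],1],
  [[1,-1,0],[0,0,0],1],
  [[1,-1,0],[0,0,0],1],
  [[1,-1,0],[0,0,0],1],
])

```text
time: 0.9
ee_pos: [0.2766, -0.2919, 0.3041]
tcp_rot: [-180.0, -0.0, 13.5]
wrist_force: [-0.5, -0.3, 0.6]
opening: 0.0857
grasp_force: 0.0
```

```bash
python3 -c "
from h import *
print(sensors.get_obs()['q'])"
```

```text
[-4.65626396e+01 -1.50654708e+01 -8.50701632e+00  9.65441941e+01
  4.29462126e-02  1.19899842e+02]
```

Emit:
apply_moves([
  [[0.5,-0.5,0],[0,0,0],1],
  [[1,-1,0],[0,0,0],1],
  [[1,-1,0],[0,0,0],1],
  [[1,-1,0],[0,0,0],1],
])

```text
time: 1.3
ee_pos: [0.3511, -0.1718, 0.3036]
tcp_rot: [-180.0, -0.0, 13.6]
wrist_force: [-0.0, 0.2, 0.0]
opening: 0.0853
grasp_force: 0.0
```

Emit:
apply_moves([
  [[0.5,-0.5,0],[0,0,-0.25],1],
  [[1,-1,0],[0,0,-0.5],1],
  [[1,-1,0],[0,0,-0.75],1],
  [[1,-1,0],[0,0,-1],1],
  [[1,-1,0],[0,0,-1],1],
])

```text
time: 1.8
ee_pos: [0.4242, -0.0542, 0.3033]
tcp_rot: [-180.0, 0.1, 43.5]
wrist_force: [-0.5, 0.6, 0.7]
opening: 0.0852
grasp_force: 0.0
```

Emit:
apply_moves([
  [[0.5,-0.14,0],[0,0,-0.25],1],
  [[1,-0.27,0],[0,0,-0.5],1],
  [[1,-0.27,0],[0,0,-0.75],1],
  [[1,-0.27,0],[0,0,-1],1],
  [[1,-0.27,0],[0,0,-1],1],
])

```text
time: 2.3
ee_pos: [0.4782, 0.0329, 0.3036]
tcp_rot: [-180.0, 0.0, 73.1]
wrist_force: [-0.4, -0.1, -0.7]
opening: 0.0856
grasp_force: 0.0
```

Emit:
apply_moves([
  [[0.4,0.1,0],[0,0,-0.25],1],
  [[0.7,0.19,0],[0,0,-0.5],1],
  [[0.7,0.19,0],[0,0,-0.75],1],
  [[0.7,0.19,0],[0,0,-1],1],
  [[0.7,0.19,0],[0,0,-1],1],
])

```text
time: 2.8
ee_pos: [0.5166, 0.0945, 0.3038]
tcp_rot: [-180.0, 0.0, 103.0]
wrist_force: [-0.8, -0.3, 0.2]
opening: 0.0855
grasp_force: 0.0
```

```bash
python3 -c "
from h import *
print(sensors.get_obs())
p,d=imaging.camera('wrist');c=imaging.get_calibration('wrist');np.savez('pics/w0.npz',p=p,d=d,K=c['intrinsics'],T=c['world_from_camera'])
print(c)
cv2.imwrite('pics/w0.png',cv2.resize(p[:,:,::-1],(800,600)))"
```

```text
{'time': 2.8, 'q': array([ 1.03702014e+01,  1.55857891e+00,  6.49089066e+00,  9.49448236e+01,
       -1.05366446e-02,  8.73946333e+01]), 'qd': array([-0.09897909, -0.40953762, -0.1172751 , -0.15042152,  0.07018033,
        7.56540996]), 'joint_efforts': array([ 5.30057196e-01, -4.77685082e+01,  4.65394628e+01, -2.75521661e-02,
        1.73461443e-02, -1.90847956e+00]), 'ee_pos': array([0.51655269, 0.09448778, 0.30381671]), 'tcp_rot': array([-1.79987022e+02,  9.95700678e-03,  1.02975570e+02]), 'wrist_force': array([-0.82315795, -0.3441059 ,  0.16106048]), 'torque': array([0.04113745, 0.01686706, 0.010735  ]), 'grasp_force': 0.0, 'opening': 0.08545079681163921}
{'intrinsics': array([[297.31863964,   0.        , 255.63107451],
       [  0.        , 297.31863964, 191.23893419],
       [  0.        ,   0.        ,   1.        ]]), 'world_from_camera': array([[ 9.75512241e-01,  2.07970964e-01,  7.15817461e-02,
         4.96698371e-01],
       [ 2.19944425e-01, -9.21566057e-01, -3.19906945e-01,
         1.78167974e-01],
       [-5.64048152e-04,  3.27817147e-01, -9.44741023e-01,
         3.74499929e-01],
       [ 0.00000000e+00,  0.00000000e+00,  0.00000000e+00,
         1.00000000e+00]])}
```

View pics/w0.png

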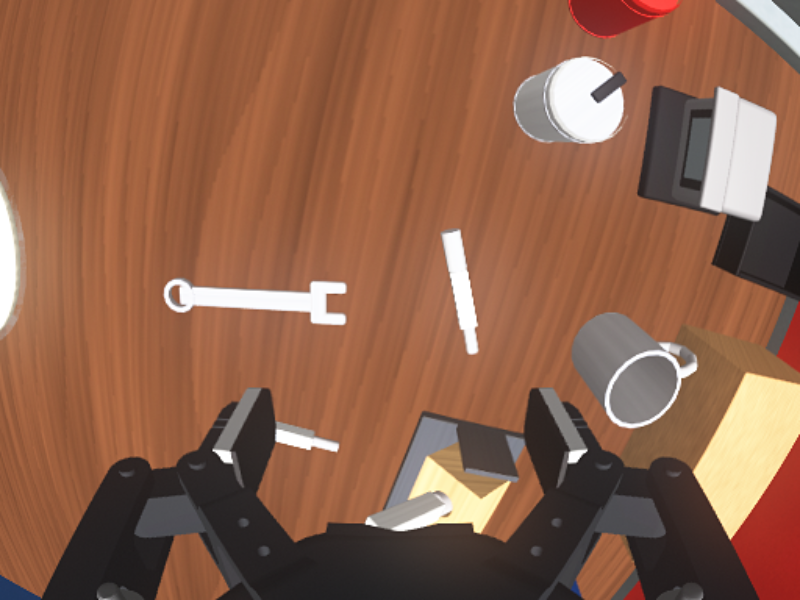

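The wrist view shows the can lid at (588,100) with its rib to (622,78). The scanner's dark window is at (697,148), seen from the front. I'll measure the lid, rib and window from this picture.

```bash
cat >> h.py <<'E'
def wray(K,T,u,v,z):
    x,y=(u-K[0,2])/K[0,0],(v-K[1,2])/K[1,1];t=np.hypot(x,y)
    r=np.array([np.sin(t)*x/t,np.sin(t)*y/t,np.cos(t)]) if t>1e-9 else np.array([0,0,1.])
    r=T[:3,:3]@r; return T[:3,3]+r*(z-T[2,3])/r[2]
def circ(X):
    A=np.c_[2*X,np.ones(len(X))];s=np.linalg.lstsq(A,(X**2).sum(1),rcond=None)[0];return s[:2],np.sqrt(s[2]+s[:2]@s[:2])
E
python3 - <<'E'
from h import *
Z=np.load('pics/w0.npz');p,d,K,T=[Z[k] for k in 'pdKT'];g=cv2.cvtColor(p,cv2.COLOR_RGB2GRAY)
def big(m,pt):
    n,l,s,c=cv2.connectedComponentsWithStats(m.astype(np.uint8));return l==l[pt[1],pt[0]]
lid=big(g>215,(365,67));print("lid px",lid.sum())
h=cv2.convexHull(np.argwhere(lid)[:,::-1].astype(np.int32))[:,0]
X=np.array([wray(K,T,u,v,.096)[:2] for u,v in h])
c,r=circ(X);
for _ in range(5):
    k=abs(np.linalg.norm(X-c,axis=1)-r)<.0025;c,r=circ(X[k])
print("can",c,r,k.sum(),len(X))
v,u=np.mgrid[:384,:512]
m=(g<110)&(abs(u-388)<16)&(abs(v-56)<14)
R=np.array([wray(K,T,a,b,.101)[:2] for b,a in np.argwhere(m)]);D=np.linalg.norm(R-c,axis=1);R=R[D<.027]
ra=cv2.minAreaRect((R*1000).astype(np.float32));_,s,vt=np.linalg.svd(R-R.mean(0));dv=R.mean(0)-c
print("rib",len(R),ra,np.degrees(np.arctan2(dv[1],dv[0])),np.degrees(np.arctan2(vt[0,1],vt[0,0])))
print(g[80:112:3,425:470:3])
for s in ((696,110),(683,185),(709,148),(697,148)):
    print(s,wray(K,T,s[0]*.64,s[1]*.64,.055))
E
```

```text
lid px 1822
can [0.60179946 0.23681093] 0.026330175407098356 25 25
rib 184 ((614.0835571289062, 246.59820556640625), (25.09971809387207, 18.89431381225586), 70.47149658203125) 47.9143949090345 53.65656112161349
[[ 66  66  64  63  81  74  94  91  92  92  85 235 231 230 229]
 [ 66  66  64  62  81  56  92  92  92  93 102 236 231 230 230]
 [ 67  66  64  63  82  40  93  92  93  93 129 234 231 231 230]
 [ 67  66  64  63  82  36  92  92  93  93 164 233 231 231 231]
 [ 66  63  64  65  82  39  92  92  92  91 193 232 232 231 231]
 [ 67  65  64  73  83  66  91  91  93  82 214 233 232 231 232]
 [ 66  66  64  79  85  88  92  93  92  79 232 233 232 231 233]
 [ 66  65  64  81  74  94  91  92  93  84 237 233 232 231 223]
 [ 65  65  63  81  51  93  92  92  92 103 236 233 231 231 210]
 [ 65  65  63  80  36  93  92  93  94 147 234 233 231 231 218]
 [ 64  63  63  81  37  91  92  92  93 186 234 233 231 231 227]]
(696, 110) [0.71035014 0.2709306  0.055     ]
(683, 185) [0.71526917 0.20980684 0.055     ]
(709, 148) [0.73143304 0.2465842  0.055     ]
(697, 148) [0.71959317 0.24224117 0.055     ]
```

Emit:
apply_moves([
  [[0.3,0.3,0],[0,0,0],1],
  [[0.6,0.58,0],[0,0,0],1],
  [[0.6,0.58,0],[0,0,0],1],
])

```text
time: 3.15
ee_pos: [0.5606, 0.1694, 0.3024]
tcp_rot: [-179.9, -0.0, 102.9]
wrist_force: [-0.4, -0.5, -0.5]
opening: 0.0853
grasp_force: 0.0
```

Emit:
apply_moves([
  [[0.3,0.3,0],[0,0,0],1],
  [[0.59,0.57,0.3],[0,0,0],1],
  [[0.59,0.57,0.6],[0,0,0],1],
  [[0.59,0.57,0.6],[0,0,0],1],
  [[0.59,0.57,0.6],[0,0,0],1],
])

```text
time: 3.65
ee_pos: [0.6007, 0.2367, 0.2446]
tcp_rot: [-180.0, 0.0, 103.0]
wrist_force: [-0.4, 0.6, 1.7]
opening: 0.0852
grasp_force: 0.0
```

```bash
python3 -c "
from h import *
o=sensors.get_obs();print(o['ee_pos'],o['tcp_rot'],o['q'])
c=imaging.get_calibration('wrist');p,d=imaging.camera('wrist');np.savez('pics/w1.npz',p=p,d=d,K=c['intrinsics'],T=c['world_from_camera'])
cv2.imwrite('pics/w1.png',cv2.resize(p[:,:,::-1],(800,600)))"
```

```text
[0.6007296  0.23672021 0.24463384] [-1.79964334e+02  1.62877034e-02  1.03031423e+02] [ 2.15107134e+01  1.76664697e+01  1.82128906e+01  9.05840987e+01
 -1.08506381e-02  9.84792990e+01]
```

View pics/w1.png

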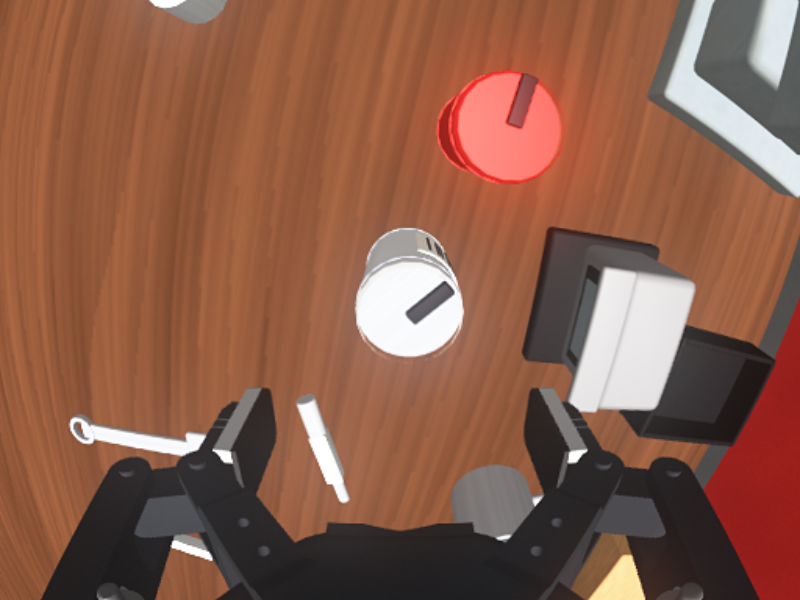

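The can is nearly centred between the fingers at (410,305). Its rib runs from (410,318) to (452,288), and the label shows on that side.

```bash
cat > lid.py <<'E'
from h import *
def measure(f,pt,wpt=None):
    Z=np.load(f);p,d,K,T=[Z[k] for k in 'pdKT'];g=cv2.cvtColor(p,cv2.COLOR_RGB2GRAY)
    n,l,s,_=cv2.connectedComponentsWithStats((g>215).astype(np.uint8));lid=l==l[pt[1],pt[0]]
    h=cv2.convexHull(np.argwhere(lid)[:,::-1].astype(np.int32))[:,0]
    X=np.array([wray(K,T,u,v,.096)[:2] for u,v in h]);c,r=circ(X);k=0*X[:,0]<1
    for _ in range(5):
        k=abs(np.linalg.norm(X-c,axis=1)-r)<.002;c,r=circ(X[k])
    print("can",c,r,k.sum(),len(X))
    hull=np.zeros(g.shape,np.uint8);cv2.fillConvexPoly(hull,h,1)
    m=(hull>0)&(g<120);n,l,s,_=cv2.connectedComponentsWithStats(m.astype(np.uint8));m=l==1+np.argmax(s[1:,4])
    R=np.array([wray(K,T,a,b,.101)[:2] for b,a in np.argwhere(m)])
    ra=cv2.minAreaRect((R*1000).astype(np.float32));_,s,vt=np.linalg.svd(R-R.mean(0));dv=R.mean(0)-c
    print("rib",len(R),ra,"bearing",np.degrees(np.arctan2(dv[1],dv[0])),"axis",np.degrees(np.arctan2(vt[0,1],vt[0,0])))
E
python3 -c "
from lid import *
measure('pics/w1.npz',(250,205))"
```

```text
can [0.60281621 0.2439147 ] 0.027769776719590324 30 33
rib 327 ((611.6710815429688, 249.4936981201172), (25.334056854248047, 8.062417984008789), 54.19845199584961) bearing 32.66598699775801 axis -126.31946631457721
```

Emit:
apply_moves([
  [[0.01,0.03,0.3],[0,0,0],1],
  [[0.01,0.03,0.6],[0,0,0],1],
  [[0.01,0.03,0.8],[0,0,0],1],
  [[0.01,0.03,0.9],[0,0,0],1],
  [[0.01,0.03,0.9],[0,0,0],1],
], force=25)

```text
time: 4.2
ee_pos: [0.6038, 0.2389, 0.1547]
tcp_rot: [180.0, -0.0, 103.2]
wrist_force: [-0.6, -0.6, -0.4]
opening: 0.0855
grasp_force: 0.0
```

Emit:
apply_moves([
  [[0,0,0.15],[0,0,0],1],
  [[0,0,0.28],[0,0,0],1],
  [[0,0,0.28],[0,0,0],1],
  [[0,0,0.28],[0,0,0],0.5],
  [[0,0,0.28],[0,0,0],0.5],
  [[0,0,0.28],[0,0,0],0.5],
  [[0,0,0.28],[0,0,0],0.5],
  [[0,0,0.28],[0,0,0],0.5],
  [[0,0,0.28],[0,0,0],0.5],
])

```text
time: 5.1
ee_pos: [0.604, 0.2397, 0.1266]
tcp_rot: [179.9, -0.0, 103.3]
wrist_force: [0.7, -0.1, 5.3]
opening: 0.0554
grasp_force: 27.4
```

Emit:
apply_moves([
  [[0,0,0],[0,0,0.2],0.5],
  [[0,0,0],[0,0,0.4],0.5],
  [[0,0,0],[0,0,0.6],0.5],
  [[0,0,0],[0,0,0.8],0.5],
  [[0,0,0],[0,0,1],0.5],
  [[0,0,0],[0,0,1],0.5],
])

```text
time: 5.7
ee_pos: [0.6032, 0.2393, 0.1266]
tcp_rot: [-180.0, 0.0, 73.1]
wrist_force: [-3.4, -2.5, 8.0]
opening: 0.0555
grasp_force: 27.6
```

Emit:
apply_moves([
  [[0,0,0],[0,0,0.2],0.5],
  [[0,0,0],[0,0,0.4],0.5],
  [[0,0,0],[0,0,0.6],0.5],
  [[0,0,0],[0,0,0.72],0.5],
  [[0,0,0],[0,0,0.72],0.5],
  [[0,0,0],[0,0,0.72],0.5],
  [[0,0,0],[0,0,0.72],0.5],
])

```text
time: 6.4
ee_pos: [0.6031, 0.2397, 0.1266]
tcp_rot: [-179.9, 0.0, 51.7]
wrist_force: [-4.3, 0.5, 7.6]
opening: 0.0554
grasp_force: 27.6
```

Emit:
apply_moves([
  [[0,0,0],[0,0,0],1],
  [[0,0,0],[0,0,0],1],
  [[0,0,0],[0,0,0],1],
  [[0,0,0],[0,0,0],1],
  [[0,0,0],[0,0,0],1],
  [[0,0,-0.3],[0,0,0],1],
  [[0,0,-0.6],[0,0,0],1],
  [[0,0,-1],[0,0,0],1],
  [[0,0,-1],[0,0,0],1],
  [[0,0,-1],[0,0,0],1],
])

```text
time: 7.4
ee_pos: [0.6041, 0.2398, 0.227]
tcp_rot: [179.9, -0.1, 51.7]
wrist_force: [0.7, -0.9, -0.3]
opening: 0.0853
grasp_force: 0.0
```

```bash
python3 -c "
from lid import *
c=imaging.get_calibration('wrist');p,d=imaging.camera('wrist');np.savez('pics/w2.npz',p=p,d=d,K=c['intrinsics'],T=c['world_from_camera'])
cv2.imwrite('pics/w2.png',cv2.resize(p[:,:,::-1],(800,600)))"
```

```text
(no output)
```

View pics/w2.png

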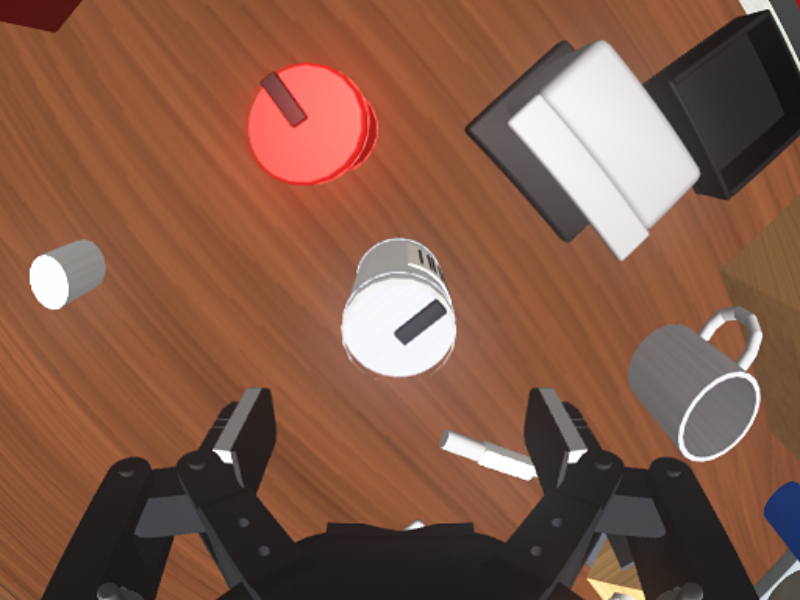

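The rib now runs from (397,338) to (445,305), pointing at the scanner. Checking the angles:

```bash
python3 -c "
from lid import *
measure('pics/w2.npz',(245,210))
Z=np.load('pics/w2.npz');K,T=Z['K'],Z['T']
w=lambda u,v,z:wray(K,T,u*.64,v*.64,z)[:2]
for a,b,z in (((468,130),(570,240),.01),((510,122),(622,260),.091),((603,42),(699,170),.091)):
    A,B=w(*a,z),w(*b,z);D=A-B;print(A,B,(A+B)/2,'normal',np.degrees(np.arctan2(-D[0],D[1])))
"
```

```text
can [0.60454227 0.24351699] 0.02765143740092124 28 31
rib 385 ((613.7836303710938, 239.55210876464844), (25.420827865600586, 8.300041198730469), 1.8143471479415894) bearing -22.957479358357244 axis -177.80676080048605
[0.69428154 0.28868098] [0.70754431 0.19149953] [0.70091292 0.24009026] normal 7.771388609113989
[0.70092255 0.28570395] [0.71036562 0.19854825] [0.70564408 0.2421261 ] normal 6.1837106859199045
[0.76277727 0.29116925] [0.77360844 0.21087927] [0.76819285 0.25102426] normal 7.682858455133311
```

The rib points at 2.0° and the window bears about 2.0° from the can, so the can is done. Next I'll go to the gauge.

Emit:
apply_moves([
  [[0,0,-0.4],[0,0,-0.2],0.8],
  [[-0.4,0.2,-0.75],[0,0,-0.45],0.8],
  [[-0.8,0.45,-0.75],[0,0,-0.7],0.8],
  [[-0.9,0.5,-0.75],[0,0,-1],0.8],
  [[-0.9,0.5,-0.75],[0,0,-1],0.8],
])

```text
time: 7.95
ee_pos: [0.5868, 0.1359, 0.3001]
tcp_rot: [-179.9, 0.0, 81.7]
wrist_force: [0.8, 0.1, -0.2]
opening: 0.0684
grasp_force: 0.0
```

Emit:
apply_moves([
  [[-0.3,0,0],[0,0,-0.25],0.8],
  [[-0.7,0,0],[0,0,-0.5],0.8],
  [[-1,0,0],[0,0,-0.75],0.8],
  [[-1,0,0],[0,0,-1],0.8],
  [[-1,0,0],[0,0,-1],0.8],
])

```text
time: 8.45
ee_pos: [0.5726, 0.039, 0.2996]
tcp_rot: [-179.9, -0.0, 111.6]
wrist_force: [0.0, 0.9, -0.0]
opening: 0.0683
grasp_force: 0.0
```

Emit:
apply_moves([
  [[-0.3,-0.15,0],[0,0,-0.25],0.8],
  [[-0.7,-0.38,0],[0,0,-0.5],0.8],
  [[-1,-0.55,0],[0,0,-0.75],0.8],
  [[-1,-0.55,0],[0,0,-1],0.8],
  [[-1,-0.55,0],[0,0,-1],0.8],
])

```text
time: 8.95
ee_pos: [0.5586, -0.074, 0.2999]
tcp_rot: [-180.0, -0.1, 141.5]
wrist_force: [0.2, 0.3, 0.2]
opening: 0.0683
grasp_force: 0.0
```

Emit:
apply_moves([
  [[0,-0.05,0],[0,0,-0.25],0.8],
  [[-0.07,-0.13,0],[0,0,-0.5],0.8],
  [[-0.07,-0.13,0],[0,0,-0.75],0.8],
  [[-0.07,-0.13,0],[0,0,-1],0.8],
  [[-0.07,-0.13,0],[0,0,-1],0.8],
  [[-0.07,-0.13,0],[0,0,-1],0.8],
])

```text
time: 9.55
ee_pos: [0.5562, -0.0877, 0.3004]
tcp_rot: [180.0, -0.0, 171.3]
wrist_force: [-0.2, -0.3, 0.6]
opening: 0.0685
grasp_force: 0.0
```

```bash
python3 -c "
from h import *
o=sensors.get_obs();print(o['ee_pos'],o['tcp_rot'],o['q'])
c=imaging.get_calibration('wrist');p,d=imaging.camera('wrist');np.savez('pics/w3.npz',p=p,d=d,K=c['intrinsics'],T=c['world_from_camera'])
cv2.imwrite('pics/w3.png',cv2.resize(p[:,:,::-1],(800,600)))"
```

```text
[ 0.5561553  -0.08768578  0.30043106] [ 1.79992255e+02 -4.01683286e-02  1.71306325e+02] [-8.96258872e+00  6.75347670e+00  1.16159611e+01  9.49026886e+01
  7.55628293e-03 -2.68913479e-01]
```

View pics/w3.png

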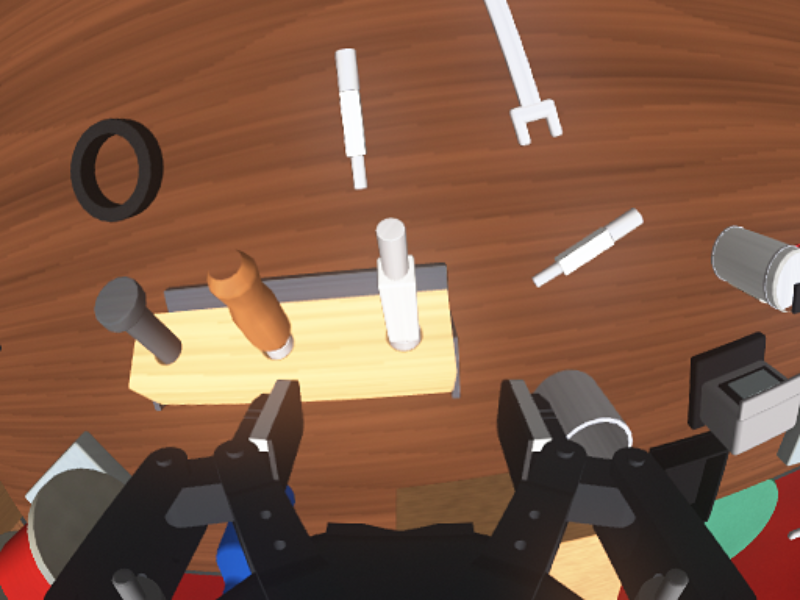

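The gauge leans between (391,228), its thin tip, and (404,345), where it enters the hole. The reamer and punch are to the left. I'll check its line with the depth reading.

```bash
python3 -c "
from h import *
Z=np.load('pics/w3.npz');p,d,K,T=[Z[k] for k in 'pdKT']
def P(u,v):
    x,y=(u-K[0,2])/K[0,0],(v-K[1,2])/K[1,1];t=np.hypot(x,y);s=np.tan(t)/t
    D=d[v,u];return T[:3,:3]@np.array([x*s*D,y*s*D,D])+T[:3,3]
for a,b in ((391,228),(396,258+10),(397,280),(399,295),(401,310),(403,328),(405,347)): print((a,b),np.round(P(int(a*.64),int(b*.64)),4))
g=cv2.cvtColor(p,cv2.COLOR_RGB2HSV)
for v in (175,185,195,205,212):
    r=np.where((g[v,235:285,1]<50)&(g[v,235:285,2]>150))[0]+235
    q=np.array([P(u,v) for u in r if d[v,u]>0]);print(v,r.min(),r.max(),np.round(q.mean(0),4),np.round(np.ptp(q,axis=0),3))
"
```

```text
(391, 228) [ 0.5088 -0.0837  0.1564]
(396, 268) [ 0.531  -0.085   0.1476]
(397, 280) [ 0.5399 -0.0857  0.1396]
(399, 295) [ 0.5488 -0.0862  0.1363]
(401, 310) [ 0.5611 -0.0873  0.1268]
(403, 328) [ 0.5781 -0.0889  0.1108]
(405, 347) [ 0.6006 -0.0902  0.0918]
175 242 265 [ 0.5363 -0.0855  0.1405] [0.005 0.019 0.01 ]
185 242 276 [ 0.551  -0.0838  0.1223] [0.047 0.03  0.13 ]
195 244 266 [ 0.5575 -0.0876  0.1289] [0.004 0.019 0.003]
205 247 267 [ 0.572  -0.088   0.1162] [0.005 0.018 0.005]
212 248 268 [ 0.5837 -0.0883  0.1054] [0.011 0.019 0.019]
```

The gauge axis rises at about 40°, with the handle middle near (0.5615, -0.088, 0.112). I'll pre-align the tool, tilted 15°.

Emit:
apply_moves([
  [[-0.3,0.02,0.2],[0,0,-0.15],0.8],
  [[-0.45,0.04,0.4],[0,0,-0.15],0.8],
  [[-0.45,0.04,0.4],[0,0,-0.15],0.8],
], force=80)

```text
time: 9.9
ee_pos: [0.6015, -0.0908, 0.2572]
tcp_rot: [180.0, -0.3, 176.0]
wrist_force: [-1.1, -0.2, -1.4]
opening: 0.0684
grasp_force: 0.0
```

Emit:
apply_moves([
  [[0,0,0],[0,0.25,0],0.8],
  [[0,0,0],[0,0.5,0],0.8],
  [[0,0,0],[0,0.5,0],0.8],
  [[0,0,0],[0,0.5,0],0.8],
])

```text
time: 10.3
ee_pos: [0.6015, -0.0912, 0.2602]
tcp_rot: [-180.0, -14.9, 176.1]
wrist_force: [-0.1, -0.3, -0.2]
opening: 0.0681
grasp_force: 0.0
```

```bash
python3 -c "
from h import *
from scipy.spatial.transform import Rotation as R
o=sensors.get_obs();r=R.from_euler('xyz',o['tcp_rot'],degrees=True).as_matrix();print(o['ee_pos'],o['q'],r)
G=np.array([.5615,-.088,.112]);print('delta in tool, 10cm units',r.T@(G-.054*r[:,2]-o['ee_pos'])*10)"
```

```text
[ 0.60153413 -0.09120396  0.26024097] [ -8.22619094  26.04877113  29.52279584 108.3801905   -1.13229367
  -4.15325064] [[-9.63890161e-01  6.83928859e-02 -2.57367772e-01]
 [ 6.61854131e-02  9.97658379e-01  1.72409588e-02]
 [ 2.57944273e-01 -4.15601738e-04 -9.66159707e-01]]
delta in tool, 10cm units [0.00562649 0.00520014 0.99583181]
```

Straight in along the tool axis, then close.

Emit:
apply_moves([
  [[0,0,0.3],[0,0,0],0.8],
  [[0,0,0.6],[0,0,0],0.8],
  [[0,0,0.85],[0,0,0],0.8],
  [[0,0,0.99],[0,0,0],0.8],
  [[0,0,0.99],[0,0,0],0.8],
  [[0,0,0.99],[0,0,0],0.8],
])

```text
time: 10.9
ee_pos: [0.5752, -0.0896, 0.168]
tcp_rot: [-180.0, -14.7, 176.1]
wrist_force: [-0.3, 0.4, 0.4]
opening: 0.0683
grasp_force: 0.0
```

Emit:
apply_moves([
  [[0,0,0],[0,0,0],0.5],
  [[0,0,0],[0,0,0],0.35],
  [[0,0,0],[0,0,0],0.3],
  [[0,0,0],[0,0,0],0.25],
  [[0,0,0],[0,0,0],0.2],
  [[0,0,0],[0,0,0],0.1],
  [[0,0,0],[0,0,0],0],
  [[0,0,0],[0,0,0],0],
  [[0,0,0],[0,0,0],0],
  [[0,0,0],[0,0,0],0],
])

```text
time: 11.9
ee_pos: [0.5756, -0.0896, 0.1654]
tcp_rot: [180.0, -15.0, 176.2]
wrist_force: [0.9, -0.2, 4.9]
opening: 0.0186
grasp_force: 77.9
```

```bash
python3 -c "
from h import *
o=sensors.get_obs();print(o)
c=imaging.get_calibration('wrist');p,d=imaging.camera('wrist')
cv2.imwrite('pics/w4.png',cv2.resize(p[150:,100:420,::-1],(800,585)))"
```

```text
{'time': 11.9, 'q': array([-8.41368807, 21.77297729, 13.372789  , 96.52566539, -1.18647044,
       -4.44342025]), 'qd': array([ 0.03619888,  0.04657224, -0.06793857, -0.07599757,  0.02789593,
        0.01816519]), 'joint_efforts': array([-3.21520418e-01, -6.49756551e+01,  4.16704345e+01,  2.93738388e+00,
       -1.99810895e-01,  4.17961366e-02]), 'ee_pos': array([ 0.57556009, -0.0895777 ,  0.16543266]), 'tcp_rot': array([179.99955666, -14.97186797, 176.18521675]), 'wrist_force': array([ 0.87169347, -0.24868456,  4.91313742]), 'torque': array([ 0.09088071, -0.3458383 ,  0.02509998]), 'grasp_force': 77.93895721435547, 'opening': 0.018569046954001082}
```

View pics/w4.png

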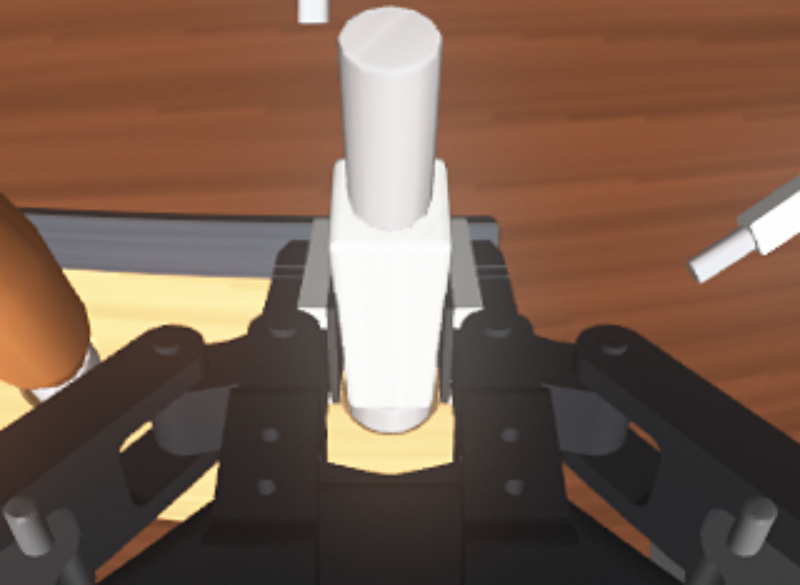

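The gauge is held squarely, with pads on the flats of the handle at (330,270) and (465,270). Now I'll draw it out along its axis.

Emit:
apply_moves([
  [[0.04,0,-0.02],[0,0,0],0],
  [[0.09,0,-0.05],[0,0,0],0],
  [[0.18,0,-0.095],[0,0,0],0],
  [[0.27,0,-0.14],[0,0,0],0],
  [[0.35,0,-0.185],[0,0,0],0],
  [[0.44,0,-0.235],[0,0,0],0],
  [[0.53,0,-0.28],[0,0,0],0],
  [[0.62,0,-0.33],[0,0,0],0],
  [[0.62,0,-0.33],[0,0,0],0],
])

```text
time: 12.85
ee_pos: [0.5235, -0.0862, 0.2146]
tcp_rot: [-180.0, -14.9, 176.2]
wrist_force: [0.2, 0.1, -2.1]
opening: 0.0191
grasp_force: 78.1
```

Emit:
apply_moves([
  [[0.1,0,-0.35],[0,0,0],0],
  [[0.18,0,-0.7],[0,0,0],0],
  [[0.26,0,-0.97],[0,0,0],0],
  [[0.26,0,-0.97],[0,0,0],0],
  [[0.26,0,-0.97],[0,0,0],0],
])

```text
time: 13.35
ee_pos: [0.5245, -0.0862, 0.3132]
tcp_rot: [-180.0, -15.0, 176.2]
wrist_force: [0.9, -0.6, -2.8]
opening: 0.0187
grasp_force: 78.5
```

Emit:
apply_moves([
  [[0.1,0,-0.3],[0,-0.25,0],0],
  [[0.18,0,-0.6],[0,-0.5,0],0],
  [[0.2,0,-0.8],[0,-0.75,0],0],
  [[0.2,0,-0.8],[0,-1,0],0],
  [[0.2,0,-0.8],[0,-1,0],0],
])

```text
time: 13.85
ee_pos: [0.5231, -0.086, 0.3947]
tcp_rot: [180.0, 15.1, 176.2]
wrist_force: [-1.6, 0.5, -2.3]
opening: 0.0188
grasp_force: 78.4
```

Emit:
apply_moves([
  [[0,0,0],[0,-0.2,0],0],
  [[0,0,0],[0,-0.4,0],0],
  [[0,0,0],[0,-0.4,0],0],
  [[0,0,0],[0,-0.4,0],0],
])

```text
time: 14.25
ee_pos: [0.5253, -0.0863, 0.3949]
tcp_rot: [180.0, 26.6, 176.2]
wrist_force: [-0.6, -0.5, -2.9]
opening: 0.0186
grasp_force: 78.4
```

```bash
python3 -c "
from h import *
o=sensors.get_obs();print(o['ee_pos'],o['tcp_rot'])
for n in ('scene','top','wrist'):
    p,d=imaging.camera(n);c=imaging.get_calibration(n);np.savez(f'pics/{n}5.npz',p=p,d=d,K=c['intrinsics'],T=c['world_from_camera'])
    if n!='top': cv2.imwrite(f'pics/{n}5.png',p[:,:,::-1])
a=cv2.imread('pics/scene5.png');b=cv2.imread('pics/wrist5.png')
cv2.imwrite('pics/both5.png',np.hstack([cv2.resize(a,(400,300)),cv2.resize(b,(400,300))]))"
```

```text
[ 0.5253302  -0.08629802  0.39488948] [179.98785338  26.64720928 176.16462168]
```

View pics/both5.png

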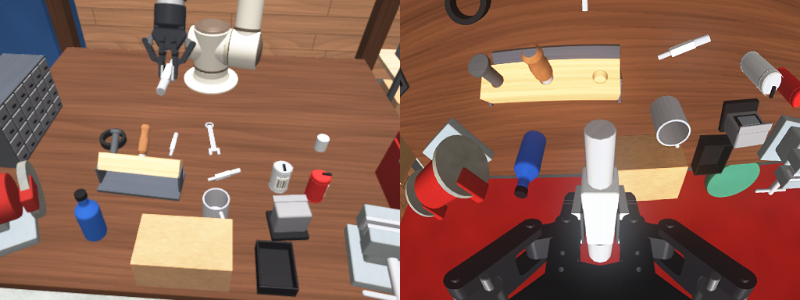

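The gauge is clear of the rack and held; the other tools have not moved. I'll measure its tilt from the depth along the handle, in the wrist and scene views.

```bash
python3 -c "
from h import *
Z=np.load('pics/wrist5.npz');p,d,K,T=[Z[k] for k in 'pdKT']
def P(u,v):
    x,y=(u-K[0,2])/K[0,0],(v-K[1,2])/K[1,1];t=np.hypot(x,y);s=np.tan(t)/t
    D=d[v,u];return T[:3,:3]@np.array([x*s*D,y*s*D,D])+T[:3,3]
for v in range(155,335,8): print(v,p[v,256],np.round(np.mean([P(u,v) for u in range(253,260)],0),4))
for n in('scene','top'):
    Z=np.load(f'pics/{n}5.npz');p,d=Z['p'],Z['d'];X=cloud(n,d);h=cv2.cvtColor(p,cv2.COLOR_RGB2HSV)
    m=(X[...,2]>.27)&(X[...,2]<.40)&(h[...,1]<45)&(h[...,2]>130)&(abs(X[...,1]+.085)<.03)&(X[...,0]>.35)&(X[...,0]<.65)&(d>0)
    q=X[m];print(n,len(q))
    if len(q)>20: print(np.round(q.min(0),3),np.round(q.max(0),3),np.polyfit(q[:,0],q[:,2],1))
"
```

```text
155 [134 123 118] [ 0.4821 -0.0823  0.3416]
163 [132 122 120] [ 0.482  -0.0823  0.346 ]
171 [132 124 122] [ 0.482  -0.0823  0.3499]
179 [229 229 235] [ 0.4823 -0.0823  0.3532]
187 [241 242 247] [ 0.4856 -0.0825  0.3535]
195 [241 242 247] [ 0.4895 -0.0828  0.3534]
203 [241 242 247] [ 0.4933 -0.0831  0.3535]
211 [241 243 247] [ 0.4973 -0.0833  0.3536]
219 [241 242 247] [ 0.5017 -0.0836  0.3537]
227 [242 243 248] [ 0.5062 -0.0839  0.3538]
235 [242 243 248] [ 0.5119 -0.0843  0.3534]
243 [173 173 173] [ 0.5167 -0.0846  0.3539]
251 [252 253 253] [ 0.5188 -0.0848  0.3563]
259 [252 253 254] [ 0.5241 -0.0851  0.3569]
267 [252 253 254] [ 0.5307 -0.0856  0.357 ]
275 [252 253 254] [ 0.5387 -0.0861  0.3567]
283 [252 253 254] [ 0.5463 -0.0866  0.357 ]
291 [252 253 254] [ 0.5548 -0.0872  0.3573]
299 [252 253 254] [ 0.5651 -0.0879  0.3572]
307 [251 253 254] [ 0.5765 -0.0886  0.3573]
315 [247 248 253] [ 0.5879 -0.0894  0.358 ]
323 [243 245 249] [ 0.603  -0.0904  0.358 ]
331 [243 244 249] [ 0.6199 -0.0915  0.3582]
scene 584
[ 0.485 -0.106  0.333] [ 0.632 -0.073  0.382] [-0.06795129  0.39279111]
top 610
[ 0.545 -0.105  0.34 ] [ 0.631 -0.076  0.369] [-0.01074718  0.36288929]
```

The gauge is level to within 1°, 150 mm long, and 0.35 m up. I'll let it settle and hand in.

Emit:
apply_moves([
  [[0,0,0],[0,0,0],0],
  [[0,0,0],[0,0,0],0],
  [[0,0,0],[0,0,0],0],
  [[0,0,0],[0,0,0],0],
  [[0,0,0],[0,0,0],0],
])

```text
time: 14.9
ee_pos: [0.5255, -0.0863, 0.3961]
tcp_rot: [180.0, 27.0, 176.2]
wrist_force: [-0.2, 0.0, -1.4]
opening: 0.0189
grasp_force: 78.5
```

```bash
python3 -c "
from workcell import bot
print(bot.job_done())"
```

```text
the job is handed in; nothing more can be done
None
```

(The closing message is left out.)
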